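# Roll a conveyor roller up its track with a paddle and bolt it in

### The arm

A 6-joint arm with a two-finger parallel gripper is mounted at the origin on the work surface; the furniture and walls round the work are solid. World frame = base frame: x ahead of the robot, y to its left, z up, the work surface at z = 0. Lengths are in mm, angles in degrees, forces in N, time in s.
With the tool pointing down it reaches from about 350 to 850 mm from the base axis. Payload 8.1 kg.
Tool frame: the origin (TCP) lies midway between the tips of the shut fingers; the grasp point (between the pads) lies 19 mm behind it; z points along the fingers, y is the line along which they close (so a half turn about z gives the same grasp; the last joint's range is limited). The gripper opens to 85 mm and grips with 20 to 120 N. Pads are 22 mm wide; open, the fingers measure 114 mm over their backs; the gripper's body (76 mm by 85 mm) begins 54 mm behind the grasp point. The pads swing forward as they close: fully open they stand 13 mm farther back than shut.
Start: joints at [63.976, 7.471, 85.268, -0, 87.261, -4.893], TCP at [216.277, 559.669, 231.292] pointing down, gripper open.
Joint ranges: [-169.43, 169.43], [-51.17, 129.36], [1.28, 143.12], [-76.62, 256.62], [0, 156.53], [-152.29, 152.29]. Speed limits (degrees/s): [136.94, 136.94, 159.86, 180, 180, 180].

### API

Orientations are given as [roll, pitch, yaw] about the fixed x, y, z axes, in that order (R = Rz(yaw) Ry(pitch) Rx(roll)).
In Python, from bench import r gives the robot as it stands. The module is installed in compiled form; this text tells all that it offers.
- The arm moves only by the tool jog_arm, never from a script. Its argument "rows" is a list of rows, each a list of 2 entries, a list of its own where there are three numbers: the shift along the tool's x, y, z in mm, then the turn, a rotation vector about the tool's x, y, z in rad. A call has 1 to 10 rows; each row is the pose to reach, as a shift and turn from the pose commanded when the call began, along the tool's axes at that moment; what a row does not reach only later rows make up. A row lasts 1/10 s, in which the tool goes at most 50 mm and 8.59 degrees, less where a joint would pass 70% of its speed; a pose out of reach is approached as far as the arm can. A call with a gripper value outside its range is refused whole. "grip" is the finger opening in mm, from 0 to 85.4, set as the call begins (left out, the last holds). The fingers move at their own pace and stop on an object; "force" is the grip in N (left out, the last holds). Time passes only in rows, so rows that repeat a pose let the fingers close. It gives the time, the measured TCP pose, the force, the opening and the grip force at its end, in the units of the state.
- r.sense(): the state, without advancing time (a new reading comes with each control period).
- r.snapshot(name): name is "side" or "top" or "wrist"; returns (picture, depth): 480x640x3 uint8, blue, green, red; 480x640 float32, mm along the optical axis (not along the pixel's ray), 0 where there is no reading.
- r.camera_params(name): a dict with "fx", "fy", "cx", "cy" (pixels), "dist_coeffs" ([k1, k2, p1, p2, k3] as OpenCV has them; the pictures are not rectified), "pose" (4x4, takes a point from camera to world coordinates); the wrist camera has in their place "tool_from_camera" (4x4, takes a point from camera to tool coordinates, whose origin is the TCP and whose axes are the flange's). Camera axes: x right, y down, z forward; pixel columns grow to the right and rows downward; lengths in mm; the calibration is good to about 2 mm. A picture is of the moment at which its call begins: read the wrist's pose just before it. camera_params takes no time and is no camera call.
- r.hand_in(): hands the job in; it is judged then, once.
The state is a dict: "time": time; "joint_pos": joint angles; "qd": joint speeds; "joint_efforts": joint torques, N m; "tool_pos": TCP position; "tcp_rot": TCP orientation; "ft_force": force on the tool from outside, world axes, zero at the start; "wrist_torque": the same for the moment, N m; "finger_gap": finger opening in mm; "grip_force": force on a finger pad.
Only numpy, scipy, OpenCV 4.12 (cv2) and the standard library are available. Lean on these libraries where they do the work, as an engineer would, in place of code of your own. Each camera call takes 0.05 s, during which the arm holds its last target. There are 200 camera calls.

### The job

Slide the red-knobbed bolt fully open, then pick up the paddle from its black mat and with its blade gently roll the orange roller up the track, over the crest and into the nest against the blue end wall; do not touch the roller with the gripper, lift it off the track or send it shooting ahead. Then stand the paddle back in the middle of its mat, lined up with the mat as it was, let go, and finally slide the bolt fully shut behind the roller. Leave the other things on the table where they are.

Things in the scene. Friction and masses are not known exactly. Their poses are not given: they have to be found in the camera images.
- track: Roller track, 280 x 118 mm, fixed. Origin: centre of its underside on the table; x points uphill, z up. Blue side walls 42 mm high, inner gap y -53 to +53 mm. The aluminium floor rises from z 12 mm at x = -115 mm to z 27.7 mm at the crest, x = 85 mm. A yellow lip (x -125 to -115 mm, top z 17 mm) stops the roller at the low end. Base plate ends at x = -140 and 140 mm.
- nest (a point): Middle of the rubber nest floor at the track's high end, in the track's axes: a flat pocket 40 mm long (track x 85 to 125 mm) at z 24.7 mm, 3 mm below the crest, closed by a blue end wall 58 mm high. The roller seated there has its axis 20 to 24 mm above this point and at track x 97 to 103 mm.
- roller: Orange plastic conveyor roller with dark ends, diameter 44 mm, 100 mm long, about 0.35 kg. Origin at its centre; its y axis is the roller axis and lies across the track; x and z turn as it rolls. It starts against the yellow lip, its axis at track x = -102 mm, z = 35 mm. It rolls freely; let go on the slope it rolls back down to the lip.
- paddle: Pusher, 0.15 kg, standing on blade and foot. Origin on the underside below mid-handle. Square wooden handle 22 x 22 mm along x from -63 to 57 mm, centre 40 mm up: grip it across y, over the origin. Upright blade at +x: 80 mm wide, z 0 to 55 mm, green pushing face at x = 66 mm, back at 58 mm, with a 34 mm wide ferrule from x = 48 mm. Foot 30 mm wide at x -68 to -60 mm.
- mat: Black rubber mat, 170 x 100 x 3 mm, fixed, where the paddle stands; origin at the centre of its underside on the table, x along its long side. The paddle starts near its middle with its x axis along the mat's (within 0.15 rad).
- bolt (a joint): Slide of the steel bolt that bars the track just before the nest, in m: 0 = fully shut (its 14 mm wide bar reaches 35 mm into the track), 0.045 = fully open (clear of the track). Opens towards the track's -y. Stays where left; friction about 1.5 N. Its bed stands outside the wall at track x 50 to 84 mm, out to y = -144 mm, up to 55 mm high.
- bolt_knob (a point): Grip point on the bolt's upright red knob (diameter 20 mm, red from 22 mm below to 14 mm above this point, top 92 mm above the table). Moves with the bolt: track x 67 mm, z 78 mm, y -81 mm when shut, -126 mm when open. Pinch it from above along the track's x.
- tape_measure: Yellow tape measure, 70 x 82 x 32 mm; a bystander, origin under its centre.
- angle_coupon: Piece of steel angle, 30 x 90 x 34 mm; a bystander, origin under its centre.
- tape_roll: Roll of tan tape, diameter 101 mm, 24 mm high; a bystander, origin under its centre.
Mind the look-alikes: they are no part of the job. Several things have the shape of the paddle; the one meant has the colours described above.

How it is judged:
By the outcome, as a careful person would: the job done as asked, in the order asked, and still so for the second after the job is handed in, with the robot touching nothing.
It also fails if it takes over 70 s, if anything falls off the work surface, if the arm or the gripper's body presses on something with over 40 N, if the wrist force passes 120 N, or if a joint passes its speed limit or range.

## Working session

There is one attempt and no reset: what is moved stays moved. The work goes in short steps, Python scripts to look and compute and a tool call to move; the robot and the scene stay as the last step left them, time stands still between calls to the robot, and variables do not carry over. Pictures are saved under pics/ and viewed, at most 10 in all, crops included, and the job is handed in when it is done.

Besides the shell and the picture viewer there is one more tool, called by a JSON object that holds its "fn" and its "kwargs". jog_arm: Moves the arm, as the interface text tells. Its arguments: {"type":"object","properties":{"rows":{"type":"array"},"grip":{"type":"number"},"force":{"type":"number"}},"required":["rows"]}

```bash
mkdir -p pics
cat > h.py <<'E'
import numpy as np, cv2
from bench import r
from scipy.spatial.transform import Rotation as R
E
python3 - <<'E'
from h import *
s=r.sense(); print(s['time'],s['tool_pos'],s['tcp_rot'],s['finger_gap'])
for n in('side','top'):
    p,d=r.snapshot(n); cv2.imwrite(f'pics/{n}0.png',p); np.save(f'{n}0.npy',d)
    c=r.camera_params(n); print(n,c)
print(r.camera_params('wrist'))
E
```

```text
0.0 [216.03587934 559.17617052 230.23700668] [-1.79895714e+02 -9.67861749e-03  1.58868288e+02] 85.46132813665523
side {'fx': 509.1334695062482, 'fy': 509.1334695062482, 'cx': 310.1855444583265, 'cy': 244.38628353810296, 'dist_coeffs': array([-0.03079198,  0.        ,  0.        ,  0.        ,  0.        ]), 'pose': array([[ 9.47734326e-01, -1.36583261e-01,  2.88348157e-01,
        -3.20273724e+01],
       [-3.19014572e-01, -4.20992266e-01,  8.49114371e-01,
        -9.78498193e+02],
       [ 5.41753428e-03, -8.96722100e-01, -4.42560872e-01,
         6.95681756e+02],
       [ 0.00000000e+00,  0.00000000e+00,  0.00000000e+00,
         1.00000000e+00]])}
top {'fx': 579.9090109368548, 'fy': 579.9090109368548, 'cx': 310.03013728618, 'cy': 230.98836503184273, 'dist_coeffs': array([0.02214349, 0.        , 0.        , 0.        , 0.        ]), 'pose': array([[-2.80939536e-02, -9.83858178e-01,  1.76730911e-01,
         8.06630261e+01],
       [-9.99343283e-01,  3.16918513e-02,  1.75678564e-02,
         2.01999654e+02],
       [-2.28852089e-02, -1.76121298e-01, -9.84102411e-01,
         1.68203534e+03],
       [ 0.00000000e+00,  0.00000000e+00,  0.00000000e+00,
         1.00000000e+00]])}
{'fx': 344.23525811475673, 'fy': 344.23525811475673, 'cx': 320.64167675830987, 'cy': 241.67839533354518, 'dist_coeffs': array([0.00377865, 0.        , 0.        , 0.        , 0.        ]), 'tool_from_camera': array([[ 3.22406855e-05, -9.61392867e-01, -2.75179494e-01,
         7.06758601e+01],
       [ 9.99999983e-01, -1.90454011e-05,  1.83701180e-04,
         1.32819626e-01],
       [-1.81849908e-04, -2.75179495e-01,  9.61392850e-01,
        -1.44605998e+02],
       [ 0.00000000e+00,  0.00000000e+00,  0.00000000e+00,
         1.00000000e+00]])}
```

View pics/top0.png

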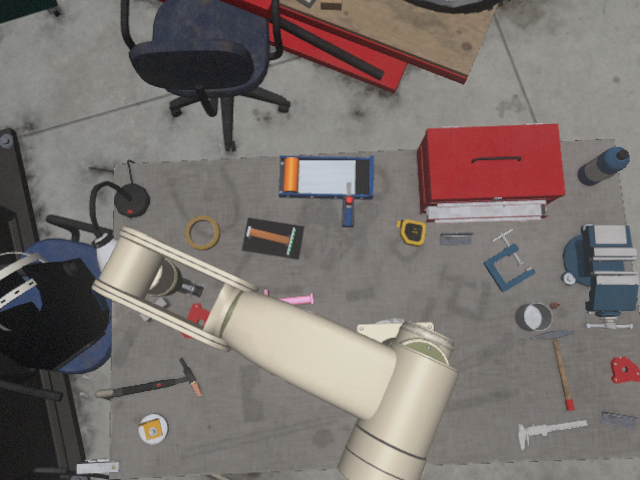

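View pics/side0.png

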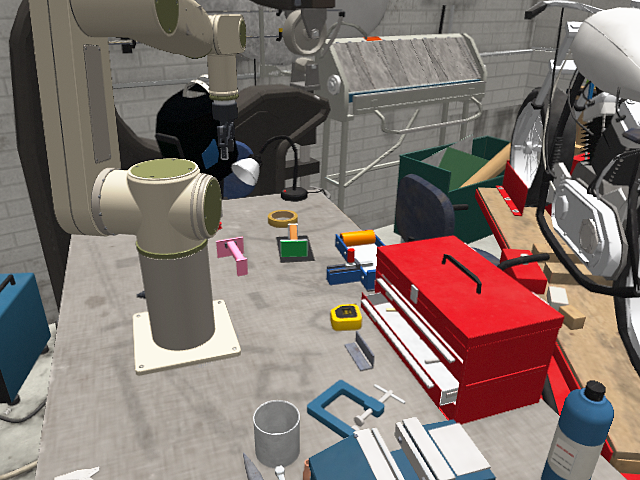

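The top view shows the track with corners near (280,157) and (374,197), the roller at (291,174), the red knob near (349,188), the mat at (273,239), and the paddle's green face near (295,240). The uphill direction is image right.

```bash
cat >> h.py <<'E'
def ray(n,uv,z,pose=None):
    c=r.camera_params(n); K=np.array([[c['fx'],0,c['cx']],[0,c['fy'],c['cy']],[0,0,1]])
    T=c['pose'] if pose is None else pose
    q=cv2.undistortPoints(np.array(uv,float).reshape(-1,1,2),K,c['dist_coeffs']).reshape(-1,2)
    d=np.c_[q,np.ones(len(q))]@T[:3,:3].T; o=T[:3,3]
    return o+d*((z-o[2])/d[:,2])[:,None]
def mask(p,lo,hi,box=None):
    m=cv2.inRange(cv2.cvtColor(p,cv2.COLOR_BGR2HSV),lo,hi)
    if box:
        b=np.zeros_like(m); x0,y0,x1,y1=box; b[y0:y1,x0:x1]=1; m=m*b
    return m
def rect(m):
    m=cv2.morphologyEx(m,cv2.MORPH_CLOSE,np.ones((5,5)))
    cs,_=cv2.findContours(m,0,2); c=max(cs,key=cv2.contourArea)
    return c.reshape(-1,2), cv2.boxPoints(cv2.minAreaRect(c))
E
python3 - <<'E'
from h import *
p=cv2.imread('pics/top0.png'); np.set_printoptions(precision=1,suppress=True)
def go(name,lo,hi,box,z):
    c,b=rect(mask(p,lo,hi,box)); w=ray('top',b,z); 
    cw=ray('top',c,z)[:,:2].astype(np.float32); (ctr,sz,a)=cv2.minAreaRect(cw)
    print(name,'ctr',np.array(ctr),'size',np.array(sz),a,'\n',w[:,:2])
go('roller',(8,150,120),(20,255,255),(275,150,305,200),40)
go('knob',(0,150,80),(6,255,255),(340,180,360,215),92)
go('blue',(100,100,50),(125,255,255),(270,145,380,200),42)
go('mat',(0,0,0),(179,120,60),(235,210,310,265),3)
go('handle',(5,60,100),(18,255,255),(240,220,300,255),51)
go('green',(50,60,60),(90,255,255),(240,220,310,265),55)
E
```

```text
roller ctr [547.2 283.8] size [38.1 97.3] 88.6111068725586 
 [[596.3 301.8]
 [595.  263.5]
 [498.1 265.9]
 [499.4 303.8]]
knob ctr [452.5 118.4] size [16.9 14.4] 88.06452941894531 
 [[460.  126.6]
 [459.4 109.7]
 [445.  110.3]
 [445.6 127.1]]
blue ctr [537.2 179. ] size [267.3 120.5] 87.96192932128906 
 [[602.1 310.4]
 [592.6  43.3]
 [472.3  48.9]
 [481.2 312.8]]
mat ctr [364.8 342.2] size [165.1  95.5] 78.8883056640625 
 [[333.7 431.7]
 [428.1 415.6]
 [395.6 252.2]
 [301.9 269.8]]
handle ctr [363.5 348.4] size [115.1  22.4] 74.03832244873047 
 [[368.4 406.5]
 [390.2 400.9]
 [358.4 290.1]
 [336.8 296. ]]
green ctr [345.6 282.4] size [ 4.2 76.7] 74.80380249023438 
 [[309.1 294.5]
 [383.1 274.4]
 [381.9 270.4]
 [308.  290.5]]
```

```bash
cat >> h.py <<'E'
def plan(pos,yaw,tilt=(180,0)):
    s=r.sense(); M=R.from_euler('xyz',s['tcp_rot'],degrees=True)
    T=R.from_euler('xyz',[tilt[0],tilt[1],yaw],degrees=True)
    print('t',round(s['time'],2),'shift',M.inv().apply(np.array(pos)-s['tool_pos']).round(1),'rot',(M.inv()*T).as_rotvec().round(4))
E
python3 -c "
from h import *
plan([454,117,220],178)"
```

```text
t 0.1 shift [-381.4 -326.7   10.8] rot [-0.0016 -0.0004 -0.3339]
```

{"fn": "jog_arm", "kwargs": {"rows": [[[-100, -85, 3], [0, 0, -0.08]], [[-200, -170, 6], [0, 0, -0.17]], [[-300, -255, 8], [0, 0, -0.25]], [[-381, -327, 11], [-0.0016, 0, -0.334]], [[-381, -327, 11], [-0.0016, 0, -0.334]], [[-381, -327, 11], [-0.0016, 0, -0.334]], [[-381, -327, 11], [-0.0016, 0, -0.334]], [[-381, -327, 11], [-0.0016, 0, -0.334]], [[-381, -327, 11], [-0.0016, 0, -0.334]], [[-381, -327, 11], [-0.0016, 0, -0.334]]]}}

```text
time: 1.1
tool_pos: [453.1, 117.3, 220.1]
tcp_rot: [179.9, 0.0, 178.0]
ft_force: [1.1, 0.7, 0.1]
finger_gap: 85.3
grip_force: 0.0
```

{"fn": "jog_arm", "kwargs": {"rows": [[[0, 0, 0], [0, 0, 0]], [[0, 0, 0], [0, 0, 0]]]}}

```text
time: 1.3
tool_pos: [452.8, 118.0, 219.9]
tcp_rot: [179.9, -0.1, 177.8]
ft_force: [-0.0, 0.9, 0.0]
finger_gap: 85.2
grip_force: 0.0
```

```bash
python3 -c "
from h import *
s=r.sense();p,d=r.snapshot('wrist');print(s['time'],s['tool_pos'],s['tcp_rot'],s['ft_force'])
cv2.imwrite('pics/w1.png',p);np.save('w1.npy',d)"
```

```text
1.3 [452.81049233 118.02223146 219.87135136] [ 1.79904711e+02 -5.06062846e-02  1.77809374e+02] [-0.03551889  0.90666028  0.03171643]
```

View pics/w1.png

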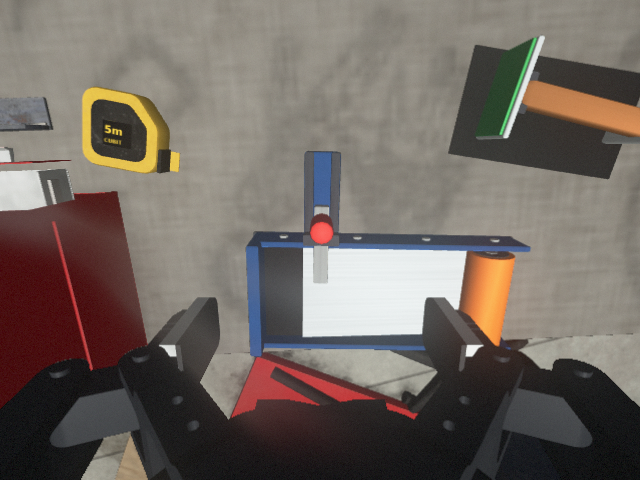

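The wrist view shows the knob at (322,231), the bar reaching into the track down to (321,283), the crest line at u≈303, the roller at (488,300), and the paddle's green face at (512,88) with its mat around it.

```bash
cat >> h.py <<'E'
def wpose(s):
    T=np.eye(4); T[:3,:3]=R.from_euler('xyz',s['tcp_rot'],degrees=True).as_matrix(); T[:3,3]=s['tool_pos']
    return T@r.camera_params('wrist')['tool_from_camera']
E
python3 - <<'E'
from h import *
np.set_printoptions(precision=1,suppress=True)
s={'tool_pos':[452.81,118.02,219.87],'tcp_rot':[179.905,-.05,177.81]}
T=wpose(s); p=cv2.imread('pics/w1.png')
m=mask(p,(0,150,120),(8,255,255),(300,205,345,255)); mo=cv2.moments(m,True); k=np.array([mo['m10'],mo['m01']])/mo['m00']
print('knob px',k,mo['m00'],ray('wrist',[k],92,T))
m=mask(p,(0,0,165),(179,60,255),(280,240,470,345))
U=[(u,np.nonzero(m[:,u])[0].min()) for u in list(range(340,455,5))]
w=ray('wrist',U,42,T)[:,:2]
def fit(w):
    vx,vy,x,y=cv2.fitLine(w.astype(np.float32),cv2.DIST_HUBER,0,.01,.01).ravel(); return np.array([vx,vy]),np.array([x,y])
d,c=fit(w); d=d*np.sign(-d[1]); n=np.array([-d[1],d[0]]); print('track yaw',np.degrees(np.arctan2(d[1],d[0])))
V=[(np.nonzero(m[v])[0].min(),v) for v in range(260,330,5)]; V=ray('wrist',V,27.7,T)[:,:2]
dc,cc=fit(V); print('crest dir',np.degrees(np.arctan2(dc[1],dc[0])))
o=d*((cc@d)-85)+n*((c@n)+53); print('track origin',o, 'knob pred',o+67*d-81*n)
# depth checks
D=np.load('w1.npy'); 
mm=mask(p,(0,0,0),(179,255,75),(430,20,640,190)); ct,b=rect(mm); cw=ray('wrist',ct,3,T)[:,:2].astype(np.float32); print('mat',cv2.minAreaRect(cw))
E
```

```text
knob px [321.2 232.1] 389.0 [[452.1 119.2  92. ]]
track yaw -93.05218
crest dir -2.9907641
track origin [537.7 181.9] knob pred [453.2 119.3]
mat ((358.4217224121094, 344.7342834472656), (170.51126098632812, 111.28080749511719), 79.08280944824219)
```

{"fn": "jog_arm", "kwargs": {"rows": [[[0, 1, 20], [0, 0, 0.014]], [[0, 1, 45], [0, 0, 0.014]], [[0, 1, 70], [0, 0, 0.014]], [[0, 1, 95], [0, 0, 0.014]], [[0, 1, 120], [0, 0, 0.014]], [[0, 1, 140], [0, 0, 0.014]], [[0, 1, 152], [0, 0, 0.014]], [[0, 1, 158], [0, 0, 0.014]], [[0, 1, 158], [0, 0, 0.014]]], "grip": 60}}

```text
time: 2.25
tool_pos: [452.3, 121.2, 62.0]
tcp_rot: [179.9, -0.0, 177.3]
ft_force: [0.2, 0.2, -0.0]
finger_gap: 60.0
grip_force: 0.0
```

{"fn": "jog_arm", "kwargs": {"rows": [[[0, 0, 0], [0, 0, 0]], [[0, 0, 0], [0, 0, 0]], [[0, 0, 0], [0, 0, 0]], [[0, 0, 0], [0, 0, 0]], [[0, 0, 0], [0, 0, 0]], [[0, 0, 0], [0, 0, 0]]], "grip": 10, "force": 25}}

```text
time: 2.85
tool_pos: [453.7, 118.9, 63.6]
tcp_rot: [-179.9, 0.1, 177.2]
ft_force: [-1.9, -9.0, 6.0]
finger_gap: 19.2
grip_force: 26.5
```

{"fn": "jog_arm", "kwargs": {"rows": [[[5, -1, 0], [0, 0, 0]], [[10, -1, 0], [0, 0, 0]], [[16, -1, 0], [0, 0, 0]], [[22, -1, 0], [0, 0, 0]], [[28, -1, 0], [0, 0, 0]], [[34, -1, 0], [0, 0, 0]], [[39, -1, 0], [0, 0, 0]], [[43, -1, 0], [0, 0, 0]], [[46, -1, 0], [0, 0, 0]], [[46, -1, 0], [0, 0, 0]]]}}

```text
time: 3.85
tool_pos: [409.1, 121.4, 63.7]
tcp_rot: [179.9, 0.4, 177.2]
ft_force: [10.2, -4.1, -1.9]
finger_gap: 19.3
grip_force: 25.8
```

{"fn": "jog_arm", "kwargs": {"rows": [[[0, 0, 0], [0, 0, 0]], [[0, 0, 0], [0, 0, 0]], [[0, 0, 0], [0, 0, 0]], [[0, 0, 0], [0, 0, 0]], [[0, 0, -20], [0, 0, 0]], [[0, 0, -50], [0, 0, 0]], [[0, 0, -90], [0, 0, 0]], [[0, 0, -130], [0, 0, 0]], [[0, 0, -130], [0, 0, 0]]], "grip": 60}}

```text
time: 4.75
tool_pos: [410.1, 122.2, 198.6]
tcp_rot: [179.8, 0.6, 177.2]
ft_force: [0.4, 0.1, 0.7]
finger_gap: 60.3
grip_force: 0.0
```

```bash
python3 -c "
from h import *
plan([362,341,190],75)"
```

```text
t 4.75 shift [ 58.7 216.1   8.9] rot [0.0116 0.0036 1.7839]
```

{"fn": "jog_arm", "kwargs": {"rows": [[[6, 22, 2], [0, 0, 0.145]], [[12, 44, 4], [0, 0, 0.29]], [[18, 66, 6], [0, 0, 0.435]], [[24, 88, 8], [0, 0, 0.58]], [[30, 110, 9], [0, 0, 0.725]], [[36, 132, 9], [0, 0, 0.87]], [[42, 154, 9], [0, 0, 1.015]], [[48, 176, 9], [0, 0, 1.16]], [[54, 198, 9], [0, 0, 1.3]], [[59, 216, 9], [0, 0, 1.44]]], "grip": 85}}

```text
time: 5.75
tool_pos: [357.6, 341.2, 182.7]
tcp_rot: [-180.0, -0.1, 94.4]
ft_force: [0.5, -0.2, 0.4]
finger_gap: 84.9
grip_force: 0.0
```

{"fn": "jog_arm", "kwargs": {"rows": [[[0, 0, 0], [0, 0, 0.14]], [[0, 0, 0], [0, 0, 0.28]], [[0, 0, 0], [0, 0, 0.344]], [[0, 0, 0], [0, 0, 0.344]], [[0, 0, 0], [0, 0, 0.344]]]}}

```text
time: 6.25
tool_pos: [358.1, 340.0, 183.0]
tcp_rot: [-180.0, -0.1, 75.1]
ft_force: [-0.3, 0.0, 0.7]
finger_gap: 85.1
grip_force: 0.0
```

```bash
python3 -c "
from h import *
s=r.sense();p,d=r.snapshot('wrist');print(s['time'],s['tool_pos'].tolist(),s['tcp_rot'].tolist(),s['ft_force'],s['joint_pos'])
cv2.imwrite('pics/w2.png',p);np.save('w2.npy',d)
import json;json.dump({'tool_pos':s['tool_pos'].tolist(),'tcp_rot':s['tcp_rot'].tolist()},open('w2.json','w'))"
```

```text
6.25 [358.11402130346255, 340.02044248477574, 183.04536079005877] [-179.95798721809518, -0.0512993358421029, 75.11763513572706] [-0.28003792  0.02665402  0.69453464] [ 3.75162317e+01 -7.61430274e+00  1.05410618e+02  6.51916119e-02
  8.21886812e+01  5.23897259e+01]
```

View pics/w2.png

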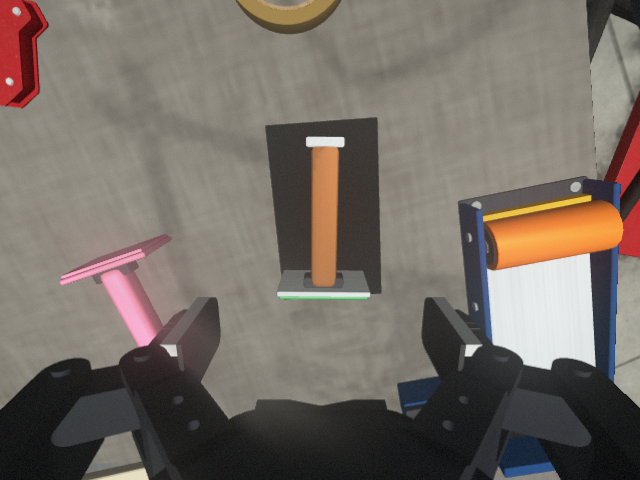

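The wrist view shows the wooden paddle centred at (325,215), its blade's top edge at (323,294) and its foot at (325,142). The mat is cornered near (266,126), (377,118) and (380,293). The pink look-alike is at left.

Run:
```python
from h import *
import json
np.set_printoptions(precision=1,suppress=True)
s=json.load(open('w2.json')); T=wpose(s); p=cv2.imread('pics/w2.png')
def go(name,m,z):
    c,b=rect(m); w=ray('wrist',c,z,T)[:,:2].astype(np.float32); q=cv2.minAreaRect(w); print(name,q); return q,ray('wrist',b,z,T)
m=mask(p,(5,80,60),(20,255,255),(305,150,345,290)); q,_=go('handle',m,51)
d=np.array([-np.cos(np.radians(75)),-np.sin(np.radians(75))])
# axis by fit of row midpoints
rows=[(np.nonzero(m[v])[0].mean(),v) for v in range(165,265,4)]
w=ray('wrist',rows,51,T)[:,:2]; vx,vy,x,y=cv2.fitLine(w.astype(np.float32),2,0,.01,.01).ravel(); a=np.array([vx,vy])*np.sign(-vy)
print('paddle yaw',np.degrees(np.arctan2(a[1],a[0])),'pt',x,y)
# rear end of handle/foot & blade top edge
for n,v0 in(('blade top front edge z55',[ (324,296)]),('foot front',[(325,147)]) ):
    z=55 if 'blade' in n else 51
    P=ray('wrist',v0,z,T)[0,:2]; print(n,P, 'along',(P-[x,y])@a)
# mat: edges
mm=cv2.inRange(cv2.cvtColor(p,cv2.COLOR_BGR2GRAY),0,50); b=np.zeros_like(mm); b[105:300,255:392]=1; mm*=b
cs,_=cv2.findContours(cv2.morphologyEx(mm,3,np.ones((5,5))),0,2); c=max(cs,key=cv2.contourArea).reshape(-1,2)
L=[(np.nonzero(mm[v])[0].min(),v) for v in range(140,255,5)]; Rr=[(np.nonzero(mm[v])[0].max(),v) for v in range(140,285,5)]; Tt=[(u,np.nonzero(mm[:,u])[0].min()) for u in range(275,370,5)]
for n,l in(('L',L),('R',Rr),('T',Tt)):
    w=ray('wrist',l,3,T)[:,:2]; vx,vy,x0,y0=cv2.fitLine(w.astype(np.float32),2,0,.01,.01).ravel(); print(n,vx,vy,x0,y0,np.degrees(np.arctan2(vy,vx)))
    np.save('e'+n,[vx,vy,x0,y0])
E1=ray('wrist',[(380,293)],3,T);print('corner',E1)
```

```text
handle ((361.99639892578125, 347.3380432128906), (114.08586120605469, 23.026737213134766), 74.91671752929688)
paddle yaw -105.41239 pt 363.80396 353.84262
blade top front edge z55 [345.5 284.9] along 71.36171310693058
foot front [377.8 404.5] along -52.503265552398844Traceback (most recent call last):
  File "<stdin>", line 20, in <module>
    return umr_minimum(a, axis, None, out, keepdims, initial, where)
ValueError: zero-size array to reduction operation minimum which has no identity
```

```bash
python3 - <<'E'
from h import *
import json
np.set_printoptions(precision=1,suppress=True)
s=json.load(open('w2.json')); T=wpose(s); p=cv2.imread('pics/w2.png')
g=cv2.cvtColor(p,cv2.COLOR_BGR2GRAY); print(g[200,240:300:6],g[200,360:400:4])
mm=cv2.inRange(g,0,70); b=np.zeros_like(mm); b[105:300,255:392]=1; mm*=b
f=lambda a,w:a[w] if len(a) else None
E={}
for n,l in(('L',[(f(np.nonzero(mm[v,:300])[0],0),v) for v in range(140,255,5)]),('R',[(f(np.nonzero(mm[v])[0],-1),v) for v in range(140,285,5)]),('T',[(u,f(np.nonzero(mm[:,u])[0],0)) for u in range(275,370,5)])):
    l=[q for q in l if None not in q]
    w=ray('wrist',l,3,T)[:,:2]; vx,vy,x0,y0=cv2.fitLine(w.astype(np.float32),2,0,.01,.01).ravel(); E[n]=np.array([x0,y0]); print(n,len(l),x0,y0,np.degrees(np.arctan2(vy,vx)))
    if n=='R': a=np.array([vx,vy])*np.sign(-vy)
n=np.array([-a[1],a[0]])
print('mat yaw',np.degrees(np.arctan2(a[1],a[0])),'width',(E['R']-E['L'])@n)
bc=ray('wrist',[(380,293)],3,T)[0,:2]; print('len',(bc-E['T'])@a)
ctr=n*(((E['R']+E['L'])@n)/2)+a*(E['T']@a+85); print('mat ctr',ctr)
E
python3 -c "
from h import *
plan([362,346,28],74.6)"
```

```text
[138 139 136 131 135 126  55  56  55  55] [ 53  57  54  58  57 134 138 133 133 134]
L 23 319.6934 373.34695 79.17245
R 29 412.21857 333.3662 79.05017
T 19 379.3032 425.90543 -11.030872
mat yaw -100.94982 width 98.434975
len 169.55212640500122
mat ctr [363.8 342.3]
t 6.3 shift [  6.6   2.2 155.2] rot [-0.0006 -0.0011  0.0088]
```

{"fn": "jog_arm", "kwargs": {"rows": [[[3, 1, 25], [0, 0, 0.009]], [[7, 2, 55], [0, 0, 0.009]], [[7, 2, 85], [0, 0, 0.009]], [[7, 2, 110], [0, 0, 0.009]], [[7, 2, 130], [0, 0, 0.009]], [[7, 2, 145], [0, 0, 0.009]], [[7, 2, 154], [0, 0, 0.009]], [[7, 2, 157], [0, 0, 0.009]], [[7, 2, 157], [0, 0, 0.009]]], "grip": 70}}

```text
time: 7.2
tool_pos: [362.2, 346.6, 26.7]
tcp_rot: [-180.0, -0.1, 74.5]
ft_force: [0.4, -0.2, 1.1]
finger_gap: 70.2
grip_force: 0.0
```

{"fn": "jog_arm", "kwargs": {"rows": [[[0, 0, 0], [0, 0, 0]], [[0, 0, 0], [0, 0, 0]], [[0, 0, 0], [0, 0, 0]], [[0, 0, 0], [0, 0, 0]], [[0, 0, 0], [0, 0, 0]], [[0, 0, 0], [0, 0, 0]], [[0, 0, 0], [0, 0, 0]]], "grip": 15, "force": 40}}

```text
time: 7.9
tool_pos: [362.7, 347.1, 27.5]
tcp_rot: [180.0, -0.2, 74.5]
ft_force: [-1.1, 0.3, 6.1]
finger_gap: 21.3
grip_force: 40.0
```

{"fn": "jog_arm", "kwargs": {"rows": [[[0, 0, -8], [0, 0, 0]], [[0, 0, -20], [0, 0, 0]], [[0, 0, -40], [0, 0, 0]], [[0, 0, -65], [0, 0, 0]], [[0, 0, -90], [0, 0, 0]], [[0, 0, -110], [0, 0, 0]], [[0, 0, -120], [0, 0, 0]], [[0, 0, -120], [0, 0, 0]]]}}

```text
time: 8.7
tool_pos: [363.1, 347.2, 148.8]
tcp_rot: [179.9, -0.3, 74.5]
ft_force: [0.7, 0.2, -1.6]
finger_gap: 21.5
grip_force: 39.3
```

```bash
python3 -c "
from h import *
print(r.sense()['tool_pos'],r.sense()['finger_gap'],r.sense()['ft_force'])
plan([549,397,147],87)"
```

```text
[363.08498065 347.19757957 148.75912424] 21.485148321074824 [ 0.66536003  0.20300777 -1.63968426]
t 8.7 shift [ 97.7 165.8   2.5] rot [ 0.0024 -0.0042 -0.2187]
```

{"fn": "jog_arm", "kwargs": {"rows": [[[8, 14, 0], [0, 0, -0.02]], [[22, 38, 0], [0, 0, -0.05]], [[38, 66, 0], [0, 0, -0.09]], [[54, 94, 1], [0, 0, -0.13]], [[70, 120, 1], [0, 0, -0.17]], [[84, 145, 2], [0, 0, -0.2]], [[94, 160, 2], [0.002, -0.004, -0.218]], [[98, 166, 2], [0.002, -0.004, -0.218]], [[98, 166, 2], [0.002, -0.004, -0.218]], [[98, 166, 2], [0.002, -0.004, -0.218]]]}}

```text
time: 9.7
tool_pos: [547.3, 396.2, 143.8]
tcp_rot: [-179.8, 0.2, 87.0]
ft_force: [-0.9, 0.1, -1.1]
finger_gap: 21.3
grip_force: 39.5
```

```bash
python3 -c "
from h import *
s=r.sense();p,d=r.snapshot('wrist');print(s['time'],s['tool_pos'].tolist(),s['tcp_rot'].tolist())
cv2.imwrite('pics/w3.png',p);np.save('w3.npy',d)
import json;json.dump({'tool_pos':s['tool_pos'].tolist(),'tcp_rot':s['tcp_rot'].tolist()},open('w3.json','w'))"
```

```text
9.7 [547.2503987255147, 396.1662333370015, 143.7757452190155] [-179.7789420836778, 0.17822921532174157, 86.95195119998803]
```

View pics/w3.png

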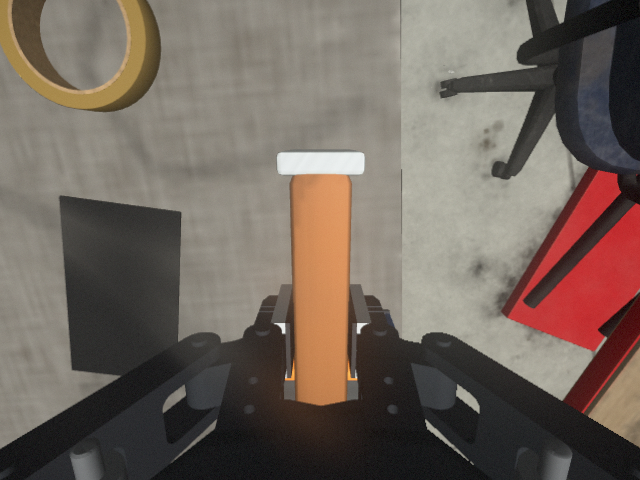

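The wrist view shows the paddle held straight, with its foot at (321,162), and the mat clear at (60–181, 196–375). The blade is hidden behind the gripper.

{"fn": "jog_arm", "kwargs": {"rows": [[[0, 0.5, 12], [0, 0, 0]], [[0, 1, 30], [0, 0, 0]], [[0, 1.5, 50], [0, 0, 0]], [[0, 1.5, 68], [0, 0, 0]], [[0, 1.5, 82], [0, 0, 0]], [[0, 1.5, 92], [0, 0, 0]], [[0, 1.5, 97], [0, 0, 0]], [[0, 1.5, 97], [0, 0, 0]], [[0, 1.5, 97], [0, 0, 0]]]}}

```text
time: 10.65
tool_pos: [550.1, 396.5, 48.6]
tcp_rot: [-179.9, 0.1, 87.0]
ft_force: [0.9, -0.1, -1.4]
finger_gap: 21.6
grip_force: 39.5
```

```bash
python3 -c "
from h import *
s=r.sense();print(s['tool_pos'],s['tcp_rot'],s['ft_force'])
p,d=r.snapshot('top');q,_=r.snapshot('side');cv2.imwrite('pics/c4.png',np.hstack([cv2.resize(p[130:250,230:400],None,fx=2.35,fy=2.35),cv2.resize(q[200:320,260:410],(400,282))]))"
```

```text
[550.14565661 396.52333879  48.63865552] [-1.79935206e+02  8.36461056e-02  8.69635924e+01] [ 0.9372927  -0.05321232 -1.36117709]
```

View pics/c4.png

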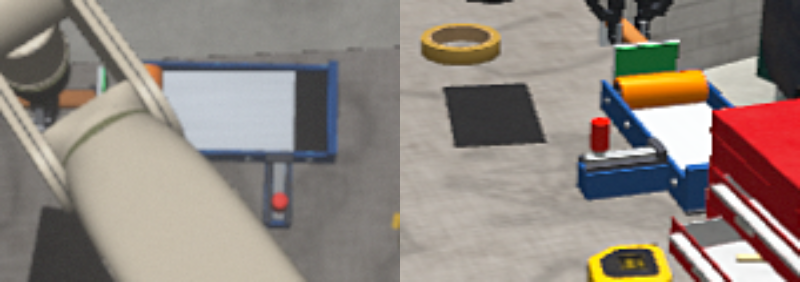

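The bolt is open (knob at (280,200) in the left half). The blade stands upright behind the roller and is centred between the walls.

{"fn": "jog_arm", "kwargs": {"rows": [[[-5, 0, 0], [0, 0, 0]], [[-11, 0, 0], [0, 0, 0]], [[-16, 0, 0], [0, 0, 0]], [[-20, 0, 0], [0, 0, 0]], [[-22, 0, 0], [0, 0, 0]], [[-24, 0, 0], [0, 0, 0]], [[-26, 0, 0], [0, 0, 0]], [[-28, 0, -0.3], [0, 0, 0]], [[-30, 0, -0.5], [0, 0, 0]], [[-33, 0, -0.7], [0, 0, 0]]]}}

```text
time: 11.75
tool_pos: [547.9, 363.3, 48.7]
tcp_rot: [-179.9, 0.1, 87.0]
ft_force: [-0.5, -0.4, -0.9]
finger_gap: 21.5
grip_force: 39.5
```

{"fn": "jog_arm", "kwargs": {"rows": [[[-3, 0, -0.2], [0, 0, 0]], [[-6, 0, -0.5], [0, 0, 0]], [[-9, 0, -0.7], [0, 0, 0]], [[-12, 0, -1], [0, 0, 0]], [[-15, 0, -1.2], [0, 0, 0]], [[-18, 0, -1.4], [0, 0, 0]], [[-21, 0, -1.7], [0, 0, 0]], [[-24, 0, -1.9], [0, 0, 0]], [[-27, 0, -2.1], [0, 0, 0]], [[-30, 0, -2.4], [0, 0, 0]]]}}

```text
time: 12.75
tool_pos: [546.3, 333.0, 51.0]
tcp_rot: [-179.9, 0.1, 87.0]
ft_force: [-0.6, 0.7, -0.9]
finger_gap: 21.2
grip_force: 39.5
```

```bash
cat > chk.py <<'E'
from h import *
import sys
s=r.sense();o=np.array([537.7,181.9]);d=np.array([-.0532,-.9986]);n=np.array([.9986,-.0532])
t=s['tool_pos'][:2]-o;print(s['time'],'track',t@d,t@n,'z',s['tool_pos'][2],s['tcp_rot'],s['ft_force'],s['finger_gap'])
q,_=r.snapshot('side');cv2.imwrite('pics/%s.png'%sys.argv[1],q)
for nm,lo,hi in(('roller',(8,150,120),(20,255,255)),('green',(50,100,50),(80,255,255))):
    m=mask(q,lo,hi,(320,205,385,290)); mo=cv2.moments(m,True); c=[mo['m10']/mo['m00'],mo['m01']/mo['m00']]
    P=ray('side',[c],45)[0,:2]-o; print(nm,mo['m00'],c,'track',P@d,P@n)
E
python3 chk.py s5
```

```text
12.75 track -151.3509611855969 0.5083739724852044 z 51.044329423616624 [-1.79873549e+02  1.25389161e-01  8.69601912e+01] [-0.63747523  0.6638705  -0.92998383] 21.16739832965214
roller 359.0 [361.2757660167131, 239.23955431754874] track -74.369597674377 4.733653724685151
green 188.0 [359.04787234042556, 230.5744680851064] track -133.6443649960233 19.867619524501137
```

{"fn": "jog_arm", "kwargs": {"rows": [[[-4, 0, -0.3], [0, 0, 0]], [[-8, 0, -0.6], [0, 0, 0]], [[-12, 0, -0.9], [0, 0, 0]], [[-16, 0, -1.3], [0, 0, 0]], [[-20, 0, -1.6], [0, 0, 0]], [[-24, 0, -1.9], [0, 0, 0]], [[-28, 0, -2.2], [0, 0, 0]], [[-32, 0, -2.5], [0, 0, 0]], [[-36, 0, -2.8], [0, 0, 0]], [[-40, 0, -3.1], [0, 0, 0]]]}}

```text
time: 13.8
tool_pos: [544.2, 293.0, 54.3]
tcp_rot: [-179.9, 0.1, 87.0]
ft_force: [-0.4, 0.8, -0.5]
finger_gap: 21.6
grip_force: 39.4
```

{"fn": "jog_arm", "kwargs": {"rows": [[[-4, 0, -0.3], [0, 0, 0]], [[-8, 0, -0.6], [0, 0, 0]], [[-12, 0, -0.9], [0, 0, 0]], [[-16, 0, -1.3], [0, 0, 0]], [[-20, 0, -1.6], [0, 0, 0]], [[-24, 0, -1.9], [0, 0, 0]], [[-28, 0, -2.2], [0, 0, 0]], [[-32, 0, -2.5], [0, 0, 0]], [[-36, 0, -2.8], [0, 0, 0]], [[-40, 0, -3.1], [0, 0, 0]]]}}

```text
time: 14.8
tool_pos: [542.0, 253.1, 57.5]
tcp_rot: [-179.9, 0.1, 87.0]
ft_force: [0.3, 0.7, -1.9]
finger_gap: 21.3
grip_force: 39.4
```

```bash
python3 chk.py s6; python3 -c "
from h import *
q=cv2.imread('pics/s6.png');cv2.imwrite('pics/s6c.png',cv2.resize(q[200:300,310:410],(600,600)))"
```

```text
14.8 track -71.30749733073436 0.542314170542351 z 57.451611625846375 [-1.79876312e+02  1.25430981e-01  8.69634266e+01] [ 0.25727762  0.67057845 -1.92558976] 21.259169884515877
roller 277.0 [365.42960288808666, 247.3898916967509] track -20.781566075943083 -2.8614402514547765
green 212.0 [368.938679245283, 240.1320754716981] track -62.862124139828104 24.418788300983856
```

View pics/s6c.png

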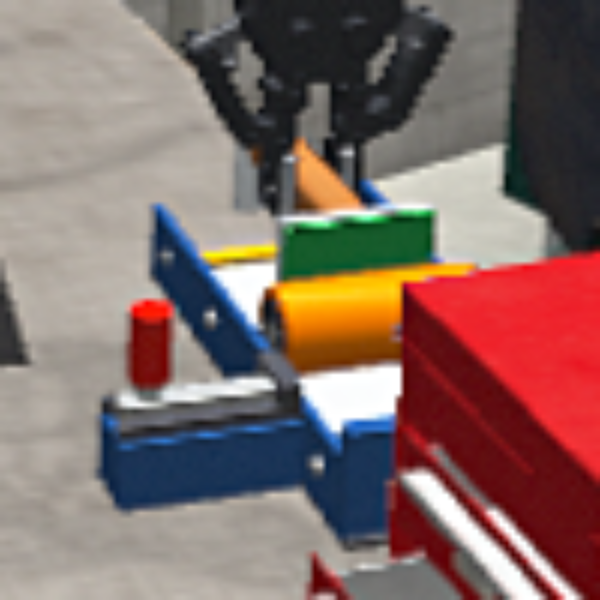

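The roller sits square in the track ahead of the blade, about mid-slope, and the bolt is clear of the track.

{"fn": "jog_arm", "kwargs": {"rows": [[[-4, 0, -0.3], [0, 0, 0]], [[-8, 0, -0.6], [0, 0, 0]], [[-12, 0, -0.9], [0, 0, 0]], [[-16, 0, -1.3], [0, 0, 0]], [[-20, 0, -1.6], [0, 0, 0]], [[-24, 0, -1.9], [0, 0, 0]], [[-28, 0, -2.2], [0, 0, 0]], [[-32, 0, -2.5], [0, 0, 0]], [[-36, 0, -2.8], [0, 0, 0]], [[-40, 0, -3.1], [0, 0, 0]]]}}

```text
time: 15.85
tool_pos: [539.9, 213.1, 60.6]
tcp_rot: [-179.9, 0.1, 87.0]
ft_force: [0.1, 0.4, -0.5]
finger_gap: 21.2
grip_force: 39.5
```

{"fn": "jog_arm", "kwargs": {"rows": [[[-3, 0, -0.2], [0, 0, 0]], [[-6, 0, -0.5], [0, 0, 0]], [[-9, 0, -0.7], [0, 0, 0]], [[-12, 0, -0.9], [0, 0, 0]], [[-14, 0, -1.1], [0, 0, 0]], [[-16, 0, -1.3], [0, 0, 0]], [[-18, 0, -1.4], [0, 0, 0]], [[-20, 0, -1.5], [0, 0, 0]], [[-22, 0, -1.6], [0, 0, 0]], [[-24, 0, -1.7], [0, 0, 0]]]}}

```text
time: 16.85
tool_pos: [538.6, 189.4, 62.4]
tcp_rot: [-179.9, 0.1, 87.0]
ft_force: [0.2, 1.0, -1.4]
finger_gap: 20.9
grip_force: 39.5
```

{"fn": "jog_arm", "kwargs": {"rows": [[[-1.5, 0, -0.1], [0, 0, 0]], [[-3, 0, -0.2], [0, 0, 0]], [[-4.5, 0, -0.2], [0, 0, 0]], [[-6, 0, -0.2], [0, 0, 0]], [[-7.5, 0, -0.2], [0, 0, 0]], [[-9, 0, -0.2], [0, 0, 0]], [[-10.5, 0, -0.2], [0, 0, 0]], [[-12, 0, -0.2], [0, 0, 0]], [[-13.5, 0, -0.2], [0, 0, 0]], [[-15, 0, -0.2], [0, 0, 0]]]}}

```text
time: 17.85
tool_pos: [537.9, 174.4, 62.6]
tcp_rot: [-179.9, 0.1, 87.0]
ft_force: [-0.2, 0.4, -1.3]
finger_gap: 21.2
grip_force: 39.5
```

```bash
python3 chk.py s7; python3 -c "
from h import *
p,_=r.snapshot('top');q=cv2.imread('pics/s7.png');cv2.imwrite('pics/s7c.png',np.hstack([cv2.resize(q[210:300,310:400],(400,400)),cv2.resize(p[140:220,270:390],(400,267)).repeat(1,0) if 0 else cv2.copyMakeBorder(cv2.resize(p[140:220,270:390],(400,267)),0,133,0,0,0)]))"
```

```text
17.85 track 7.502283268860195 0.5978529059560483 z 62.59699908040145 [-1.79877191e+02  1.25685243e-01  8.69625458e+01] [-0.18549712  0.37060706 -1.3468807 ] 21.150028527285233
roller 124.0 [372.10483870967744, 249.61290322580646] track -2.693019146806981 10.361294385728828
green 98.0 [371.2448979591837, 253.3469387755102] track 18.279525845551543 -0.5935326813205966
```

View pics/s7c.png

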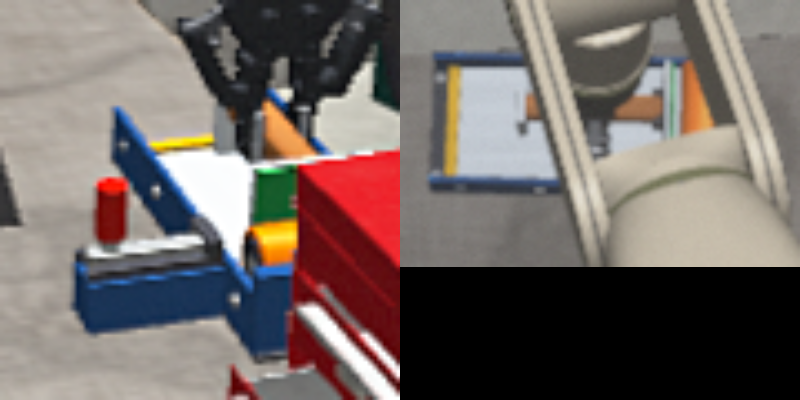

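The roller is at the high end just ahead of the green face. I'll nudge it a few more mm.

{"fn": "jog_arm", "kwargs": {"rows": [[[-1, 0, 0], [0, 0, 0]], [[-2, 0, 0], [0, 0, 0]], [[-3, 0, 0], [0, 0, 0]], [[-4, 0, 0], [0, 0, 0]], [[-5, 0, 0], [0, 0, 0]], [[-5, 0, 0], [0, 0, 0]]]}}

```text
time: 18.55
tool_pos: [537.6, 169.4, 62.5]
tcp_rot: [-179.9, 0.1, 87.0]
ft_force: [0.6, 0.2, -0.6]
finger_gap: 21.8
grip_force: 39.5
```

{"fn": "jog_arm", "kwargs": {"rows": [[[2, 0, 0], [0, 0, 0]], [[6, 0, 0], [0, 0, 0]], [[12, 0, 0], [0, 0, 0]], [[18, 0, 0], [0, 0, 0]], [[24, 0, -2], [0, 0, 0]], [[30, 0, -12], [0, 0, 0]], [[36, 0, -35], [0, 0, 0]], [[40, 0, -65], [0, 0, 0]], [[40, 0, -90], [0, 0, 0]], [[40, 0, -100], [0, 0, 0]]]}}

```text
time: 19.55
tool_pos: [541.8, 210.8, 166.8]
tcp_rot: [179.8, 0.0, 87.0]
ft_force: [0.2, 0.6, -1.9]
finger_gap: 21.1
grip_force: 39.5
```

```bash
python3 -c "
from h import *
plan([364,342,150],79)"
```

```text
t 19.55 shift [ 121.7 -184.5   16.1] rot [3.200e-03 1.000e-04 1.395e-01]
```

{"fn": "jog_arm", "kwargs": {"rows": [[[10, -15, 1], [0, 0, 0.01]], [[26, -40, 3], [0, 0, 0.03]], [[46, -70, 6], [0, 0, 0.05]], [[66, -100, 9], [0, 0, 0.08]], [[86, -130, 12], [0, 0, 0.1]], [[104, -157, 14], [0, 0, 0.12]], [[117, -177, 16], [0, 0, 0.139]], [[122, -184.5, 16], [0.003, 0, 0.139]], [[122, -184.5, 16], [0.003, 0, 0.139]], [[122, -184.5, 16], [0.003, 0, 0.139]]]}}

```text
time: 20.55
tool_pos: [362.8, 341.0, 146.7]
tcp_rot: [-179.8, 0.2, 79.0]
ft_force: [-0.2, 0.6, -1.6]
finger_gap: 21.8
grip_force: 39.5
```

```bash
python3 -c "
from h import *
plan([364,342,28],79)
p,_=r.snapshot('top');s=r.sense();T=wpose(s);w,_=r.snapshot('wrist');cv2.imwrite('pics/w8.png',w);cv2.imwrite('pics/t8.png',p)
import json;json.dump({'tool_pos':s['tool_pos'].tolist(),'tcp_rot':s['tcp_rot'].tolist()},open('w8.json','w'))
m=mask(p,(8,150,120),(20,255,255),(330,150,380,200));c,b=rect(m);W=ray('top',c,60)[:,:2]-np.array([537.7,181.9]);d=np.array([-.0532,-.9986]);n=np.array([.9986,-.0532]);print('roller x',(W@d).min(),(W@d).max(),'y',(W@n).min(),(W@n).max())
cv2.imwrite('pics/c8.png',np.hstack([cv2.resize(p[140:240,270:390],(400,333)),cv2.resize(w,(400,333))]))"
```

```text
t 20.55 shift [  1.6   1.5 118.7] rot [-0.0043  0.0028  0.0005]
roller x 84.96315544803622 123.26596265402866 y -48.77556334588123 50.21467595541318
```

View pics/c8.png

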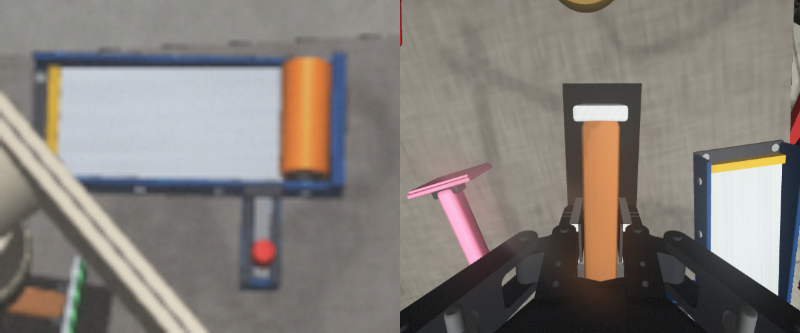

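The roller lies in the nest against the end wall (306,117 in the left half). The paddle is lined up over the mat, with the foot at (600,113) centred between the mat's edges at 563 and 641.

{"fn": "jog_arm", "kwargs": {"rows": [[[1, 1, 20], [0, 0, 0]], [[2, 1.5, 45], [0, 0, 0]], [[2, 1.5, 70], [0, 0, 0]], [[2, 1.5, 90], [0, 0, 0]], [[2, 1.5, 103], [0, 0, 0]], [[2, 1.5, 110], [0, 0, 0]], [[2, 1.5, 114], [0, 0, 0]], [[2, 1.5, 116], [0, 0, 0]], [[2, 1.5, 117], [0, 0, 0]], [[2, 1.5, 117], [0, 0, 0]]]}}

```text
time: 21.65
tool_pos: [363.8, 343.1, 30.3]
tcp_rot: [-179.8, 0.1, 79.0]
ft_force: [0.1, 0.5, -0.9]
finger_gap: 21.7
grip_force: 39.5
```

{"fn": "jog_arm", "kwargs": {"rows": [[[0, 0, 0.5], [0, 0, 0]], [[0, 0, 1], [0, 0, 0]], [[0, 0, 1.5], [0, 0, 0]], [[0, 0, 2], [0, 0, 0]], [[0, 0, 2], [0, 0, 0]]]}}

```text
time: 22.15
tool_pos: [363.4, 342.8, 27.7]
tcp_rot: [-179.7, 0.1, 79.0]
ft_force: [-0.9, -1.0, 0.8]
finger_gap: 21.3
grip_force: 39.8
```

{"fn": "jog_arm", "kwargs": {"rows": [[[0, 0, 0.4], [0, 0, 0]], [[0, 0, 0.8], [0, 0, 0]], [[0, 0, 0.8], [0, 0, 0]]]}}

```text
time: 22.45
tool_pos: [363.5, 342.8, 27.5]
tcp_rot: [-179.7, 0.2, 79.0]
ft_force: [-2.8, -3.8, 7.7]
finger_gap: 21.4
grip_force: 40.7
```

Touched down. Next I release and rise.

{"fn": "jog_arm", "kwargs": {"rows": [[[0, 0, -0.4], [0, 0, 0]], [[0, 0, -0.4], [0, 0, 0]], [[0, 0, -0.4], [0, 0, 0]], [[0, 0, -0.4], [0, 0, 0]], [[0, 0, -0.4], [0, 0, 0]], [[0, 0, -0.4], [0, 0, 0]]], "grip": 60}}

```text
time: 23.05
tool_pos: [363.4, 342.7, 27.2]
tcp_rot: [-179.7, 0.2, 79.0]
ft_force: [0.2, -0.9, -0.7]
finger_gap: 60.1
grip_force: 0.0
```

{"fn": "jog_arm", "kwargs": {"rows": [[[0, 0, -5], [0, 0, 0]], [[0, 0, -15], [0, 0, 0]], [[0, 0, -30], [0, 0, 0]], [[0, 0, -55], [0, 0, 0]], [[0, 0, -85], [0, 0, 0]], [[0, 0, -115], [0, 0, 0]], [[0, 0, -145], [0, 0, 0]], [[0, 0, -160], [0, 0, 0]], [[0, 0, -160], [0, 0, 0]]]}}

```text
time: 23.95
tool_pos: [365.7, 344.1, 190.4]
tcp_rot: [-179.9, -0.1, 79.0]
ft_force: [0.6, 0.5, 0.1]
finger_gap: 59.9
grip_force: 0.0
```

Run:
```python
from h import *
np.set_printoptions(precision=1,suppress=True)
plan([408.5,121.5,198],177)
s=r.sense(); T=wpose(s); p,_=r.snapshot('wrist'); cv2.imwrite('pics/w9.png',p)
g=cv2.cvtColor(p,cv2.COLOR_BGR2GRAY); m=mask(p,(5,80,60),(20,255,255),(295,120,350,290))
def line(px,z):
    w=ray('wrist',px,z,T)[:,:2].astype(np.float32); vx,vy,x,y=cv2.fitLine(w,2,0,.01,.01).ravel(); a=np.array([vx,vy])*np.sign(-vy); return a,np.array([x,y])
rows=[v for v in range(160,270,4) if m[v].any()]
a,c=line([(np.nonzero(m[v])[0].mean(),v) for v in rows],51)
mm=cv2.inRange(g,0,70); mm[:,:250]=0; mm[:,395:]=0
la,L=line([(np.nonzero(mm[v])[0][0],v) for v in range(140,250,5)],3); ra,Rr=line([(np.nonzero(mm[v])[0][-1],v) for v in range(140,250,5)],3)
yaw=lambda a:np.degrees(np.arctan2(a[1],a[0]))
n=np.array([-ra[1],ra[0]]); print('paddle yaw',yaw(a),'mat',yaw(la),yaw(ra),'lateral offset',(c-(L+Rr)/2)@n,'width',(Rr-L)@n)
ys=np.nonzero(m[:,310:335].any(1))[0]; E=ray('wrist',[(322,ys[0]),(322,ys[-1])],51,T)[:,:2]; print('handle ends',E,'mid',E.mean(0),ys[[0,-1]])
```

```text
t 23.95 shift [-210.3   84.5   -8. ] rot [ 0.  -0.  -1.7]
paddle yaw -101.06498 mat -100.776436 -101.01421 lateral offset -1.0938051 width 98.34795
handle ends [[376.9 401.1]
 [355.4 290.2]] mid [366.1 345.7] [159 289]
```

{"fn": "jog_arm", "kwargs": {"rows": [[[-15, 6, -1], [0, 0, -0.14]], [[-35, 14, -2], [0, 0, -0.28]], [[-60, 24, -3], [0, 0, -0.42]], [[-85, 34, -4], [0, 0, -0.56]], [[-110, 44, -5], [0, 0, -0.7]], [[-135, 54, -6], [0, 0, -0.84]], [[-160, 64, -7], [0, 0, -0.98]], [[-180, 72, -8], [0, 0, -1.12]], [[-200, 80, -8], [0, 0, -1.26]], [[-210, 84.5, -8], [0, 0, -1.4]]]}}

```text
time: 25.0
tool_pos: [406.1, 119.1, 193.0]
tcp_rot: [-179.7, -0.4, 159.5]
ft_force: [0.2, 0.5, -0.2]
finger_gap: 60.1
grip_force: 0.0
```

{"fn": "jog_arm", "kwargs": {"rows": [[[0, 0, 0], [0, 0, -0.14]], [[0, 0, 0], [0, 0, -0.28]], [[0, 0, 0], [0, 0, -0.31]], [[0, 0, 0], [0, 0, -0.31]], [[0, 0, 0], [0, 0, -0.31]]]}}

```text
time: 25.5
tool_pos: [406.3, 120.6, 193.8]
tcp_rot: [-179.9, -0.4, 176.9]
ft_force: [-0.9, -1.2, -1.3]
finger_gap: 60.3
grip_force: 0.0
```

```bash
python3 -c "
from h import *
s=r.sense(); T=wpose(s); p,_=r.snapshot('wrist'); cv2.imwrite('pics/w10.png',p)
m=mask(p,(0,150,120),(8,255,255),(270,180,370,290)); mo=cv2.moments(m,True); k=[mo['m10']/mo['m00'],mo['m01']/mo['m00']]
K=ray('wrist',[k],92,T)[0]; print(k,mo['m00'],K); plan([K[0],K[1],63],177)"
```

```text
[322.1443736730361, 244.3227176220807] 471.0 [407.60654277 121.8714809   92.        ]
t 25.55 shift [ -1.9   1.6 131.2] rot [-0.0024 -0.0071 -0.0016]
```

{"fn": "jog_arm", "kwargs": {"rows": [[[-1, 1, 20], [0, -0.007, 0]], [[-2, 1, 45], [0, -0.007, 0]], [[-2, 1, 70], [0, -0.007, 0]], [[-2, 1, 95], [0, -0.007, 0]], [[-2, 1, 115], [0, -0.007, 0]], [[-2, 1, 127], [0, -0.007, 0]], [[-2, 1, 131], [0, -0.007, 0]], [[-2, 1, 131], [0, -0.007, 0]]]}}

```text
time: 26.35
tool_pos: [408.3, 121.4, 64.2]
tcp_rot: [-179.9, 0.1, 177.0]
ft_force: [0.8, -0.1, -0.2]
finger_gap: 59.8
grip_force: 0.0
```

{"fn": "jog_arm", "kwargs": {"rows": [[[0, 0, 0], [0, 0, 0]], [[0, 0, 0], [0, 0, 0]], [[0, 0, 0], [0, 0, 0]], [[0, 0, 0], [0, 0, 0]], [[0, 0, 0], [0, 0, 0]], [[0, 0, 0], [0, 0, 0]]], "grip": 10, "force": 25}}

```text
time: 26.95
tool_pos: [409.3, 121.3, 65.4]
tcp_rot: [-179.9, 0.2, 177.0]
ft_force: [-1.8, -2.0, 5.7]
finger_gap: 19.4
grip_force: 24.7
```

{"fn": "jog_arm", "kwargs": {"rows": [[[-5, 0, 0], [0, 0, 0]], [[-10, 0, 0], [0, 0, 0]], [[-16, 0, 0], [0, 0, 0]], [[-22, 0, 0], [0, 0, 0]], [[-28, 0, 0], [0, 0, 0]], [[-34, 0, 0], [0, 0, 0]], [[-39, 0, 0], [0, 0, 0]], [[-43, 0, 0], [0, 0, 0]], [[-45, 0, 0], [0, 0, 0]], [[-45, 0, 0], [0, 0, 0]]]}}

```text
time: 27.95
tool_pos: [454.2, 118.7, 65.4]
tcp_rot: [-179.9, 0.2, 177.0]
ft_force: [-1.6, -3.4, 6.1]
finger_gap: 19.0
grip_force: 24.9
```

{"fn": "jog_arm", "kwargs": {"rows": [[[-0.7, 0, 0], [0, 0, 0]], [[-1.4, 0, 0], [0, 0, 0]], [[-2, 0, 0], [0, 0, 0]], [[-2, 0, 0], [0, 0, 0]]]}}

```text
time: 28.35
tool_pos: [454.3, 118.7, 65.2]
tcp_rot: [-179.8, -0.1, 177.0]
ft_force: [-13.3, -3.1, 16.5]
finger_gap: 18.6
grip_force: 25.7
```

At the stop. Next I release and rise.

{"fn": "jog_arm", "kwargs": {"rows": [[[0, 0, 0], [0, 0, 0]], [[0, 0, 0], [0, 0, 0]], [[0, 0, 0], [0, 0, 0]], [[0, 0, 0], [0, 0, 0]], [[0, 0, -15], [0, 0, 0]], [[0, 0, -40], [0, 0, 0]], [[0, 0, -80], [0, 0, 0]], [[0, 0, -120], [0, 0, 0]], [[0, 0, -150], [0, 0, 0]], [[0, 0, -150], [0, 0, 0]]], "grip": 60}}

```text
time: 29.35
tool_pos: [458.1, 119.7, 220.0]
tcp_rot: [-180.0, 0.6, 177.0]
ft_force: [0.3, 0.2, -0.1]
finger_gap: 60.2
grip_force: 0.0
```

```bash
python3 -c "
from h import *
p,_=r.snapshot('wrist'); cv2.imwrite('pics/w11.png',p)"
```

```text
(no output)
```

View pics/w11.png

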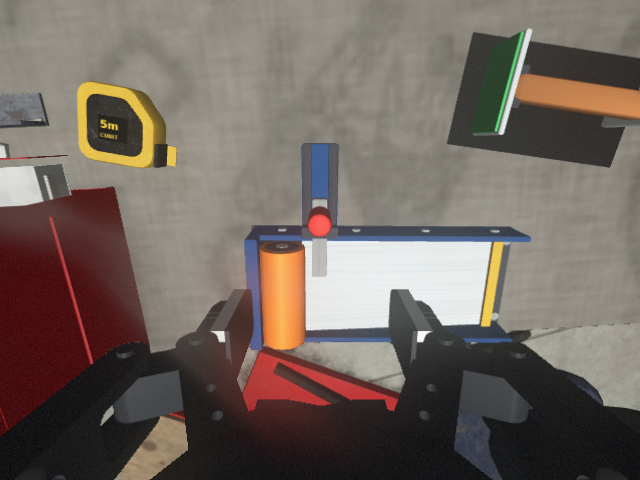

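The roller is seated at (283,295), the bolt is shut behind it (knob at (319,225), bar to (319,276)), and the paddle stands aligned on its mat.

```bash
python3 -c "
from h import *
print(r.hand_in())"
```

```text
the job is handed in; nothing more can be done
None
```

The job is handed in at about 29 s on the robot's clock: the roller is in the nest against the end wall, the paddle is back in the middle of its mat and lined up, and the bolt is shut to its stop behind the roller.

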